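# Run the culture-dish carriage along its rail and brake it at the green mark

### The job

Run the culture-dish carriage along its nearly frictionless rail, working with the fingers in the pocket between its two blue sprung push pads, and brake it so that it stands still with its red line at the white line of the green mark block. Go gently: never faster than 0.3 m/s, never into the stop at either end of the rail, without touching the grey dish holders or their dishes or disturbing the things standing around. Finish with the fingers withdrawn and the carriage standing at the mark by itself.

Things in the scene. Friction and masses are not known exactly. Their poses are not given: they have to be found in the camera images.
- rail: Grey rail unit fixed to the bench, 130 wide, 780 long (its y axis runs along the rail, x across it, z up), with two steel rails and at each end a dark post with a red stop buffer. Origin: centre of its underside, on the bench. Its place and heading vary a little.
- carriage (a joint): Travel of the carriage along the rail's +y, 0 to 0.36 m; at both ends of this range it strikes a red stop (at 0.18 carriage_mid is over the rail's origin). It rolls freely on ball bearings: moving mass 1.5 kg nominal (1.2 to 1.9), viscous drag 0.2 N s/m, dry friction 0.012 N, so it coasts for seconds. The mark always lies towards +y from the start.
- carriage_mid (a point): Centre of the carriage's floor, 50 mm above the bench. Carriage: aluminium plate 116 wide, 360 long (along the rail), axes as the rail's. On each end a grey dish holder 44 long, top 100 mm above the bench; out of each holder a blue sprung push pad looks towards the middle, leaving a pocket 210 mm long between the pads, open above.
- front_face (a point): Centre (76 mm above the bench) of the face of the blue pad at the carriage's +y end; free, it is 105 mm in +y from carriage_mid and looks to -y. Push it to +y to speed the carriage up. Pad 100 wide, from 54 to 98 mm above the bench, 50 g. It gives way on a soft spring, 40 N/m, preload 0.04 N, damping 0.3 N s/m, by up to 33 mm, then is at a hard limit.
- rear_face (a point): The same for the equal pad at the carriage's -y end: free, 105 mm in -y from carriage_mid, its face looks to +y. Fingers in the pocket that hold back against this pad (force towards -y) brake a carriage that rolls to +y.
- pointer (a point): End of the red line painted across the carriage floor, on the carriage's +x edge: level with the middle of the carriage along the rail, 60 mm across from the middle, 50 mm above the bench.
- mark: Green block, 45 (x) by 30 (y, along the rail) by 44 high, beside the rail on its +x side, white line across the middle of its top. Origin: middle of its lower edge nearest the rail, on the bench; axes as the rail's. The carriage is at the mark when the pointer's (the red line's) y in this frame is 0; it could then still roll 40 to 100 mm before the stop. Its place along the rail varies.
- front_holder: Grey block on the carriage's +y end, 116 wide, from 140 to 184 mm in +y of carriage_mid, 50 to 100 mm above the bench, with two culture dishes (39 mm across, 12 high) on top, up to 112 mm above the bench. Not to be touched. Origin: on its top, between the dishes, 160 mm in +y of carriage_mid.
- rear_holder: The same on the carriage's -y end, 140 to 184 mm in -y of carriage_mid. Not to be touched.
- reagent_bottle: White bottle with a blue cap, radius 30, 150 high, stands on the bench beyond the rail. Origin: centre of its underside.
- stain_jar: Amber jar with a white lid, radius 36, 85 high, on the bench beyond the rail. Origin: centre of its underside.
- glove_box: Green box, 70 by 130 by 60 high, on the bench beyond the rail. Origin: centre of its underside.
There are look-alikes about, which are no part of the job. Several things look just like the mark: the one meant starts farthest to the robot's left.

How it is judged:
By the outcome, as a careful person would: the job done as asked, in the order asked, and still so for the second after the job is handed in, with the robot touching nothing.
It also fails if it takes over 32 s, if anything falls off the work surface, if the arm or the gripper's body presses on something with over 40 N, if the wrist force passes 120 N, or if a joint passes its speed limit or range.

### The arm

A 6-joint arm with a two-finger parallel gripper is mounted at the origin on the work surface. World frame = base frame: x ahead of the robot, y to its left, z up, the work surface at z = 0. Lengths are in m, angles in rad, forces in N, time in s.
With the tool pointing down it reaches from about 0.325 to 0.9 m from the base axis. Payload 6.1 kg.
Tool frame: the origin (TCP) lies midway between the tips of the shut fingers; the grasp point (between the pads) lies 19 mm behind it; z points along the fingers, y is the line along which they close (so a half turn about z gives the same grasp; the last joint's range is limited). The gripper opens to 85 mm and grips with 20 to 120 N. Pads are 22 mm wide; open, the fingers measure 114 mm over their backs; the gripper's body (76 mm by 85 mm) begins 54 mm behind the grasp point. The pads swing forward as they close: fully open they stand 13 mm farther back than shut.
Start: joints at [1.182, 0.22, 1.526, -0, 1.395, -0.126], TCP at [0.162, 0.604, 0.231] pointing down, gripper open.
Joint ranges: [-2.98, 2.98], [-0.91, 2.08], [0.09, 2.57], [-1.24, 4.39], [0.2, 2.65], [-2.68, 2.68]. Speed limits (rad/s): [2.57, 2.57, 3.01, 3.14, 3.14, 3.14].

### API

Orientations are given as a 3x3 rotation matrix whose columns are the frame's x, y, z axes.
In Python, from cell import state, snapshot, hand_in, spot_in, silhouettes gives the robot as it stands.
- The arm moves only by the tool move_arm, never from a script. Its arguments are lists of equal length, an entry for each row: "twist": the turn, a rotation vector about the tool's x, y, z in units of 0.1 rad (1.0 is 0.1 rad), a list of three; "travel": the shift along the tool's x, y, z in units of 2 cm (1.0 is 2 cm), a list of three; "jaw": the closure, from -1 (fully open) to 1 (shut). A call has 1 to 12 rows; each row shifts and turns the commanded pose from where the row before left it, along the tool's axes as they then stand; what a row does not reach is not made up. A row lasts 1/10 s, in which the tool goes at most 50 mm and 8.59 degrees, less where a joint would pass 70% of its speed; a pose out of reach is approached as far as the arm can. A call with a number of a shift or a turn outside -1 to 1 is refused whole. A call with a gripper value outside its range is refused whole. The fingers move at their own pace and stop on an object; the grip force is fixed at half the most. Time passes only in rows, so rows that do not move let the fingers close. It gives the time, the measured TCP pose, the force, the opening and the grip force at its end, in the units of the state.
- state(): the state, without advancing time (a new reading comes with each control period).
- snapshot(name): name is "side" or "top" or "wrist"; returns a dict with "pixels" (400x640x3 uint8, red, green, blue), "K" (3x3 intrinsics, pixels), "rvec" (rotation vector, rad) and "tvec" (3), from world to camera coordinates, as OpenCV has them. Camera axes: x right, y down, z forward; pixel columns grow to the right and rows downward; lengths in m; the calibration is good to about 2 mm. A picture is of the moment at which its call begins. There is no depth.
- hand_in(): hands the job in; it is judged then, once.
Trained networks look in the newest picture that a camera, given by its name, has taken for a name from the list of things; names that differ only in an ending like _2 or _b are one class to them, and where a whole thing is asked for, a point or a joint stands for the part that bears it (a point fixed in the world has none). Each returns a list of dicts, best first, with "p" (0 to 1); they miss things now and then, are a little off and sometimes report something else, mostly with a low value. They report only what shows in the picture. A call takes as long as a camera call. They do not tell look-alikes from the thing itself.
- spot_in(name, camera): "location" ([row, column] in pixels, amid what is visible of it).
- silhouettes(name, camera): "region" (400x640 bool, what is visible of it) and "location" ([row, column] in pixels, amid what is visible of it).
The state is a dict: "clock": time; "q": joint angles; "qd": joint speeds; "tau": joint torques, N m; "ee_pos": TCP position; "orientation": TCP orientation; "contact_force": force on the tool from outside, world axes, zero at the start; "moment": the same for the moment, N m; "finger_gap": finger opening in m; "finger_force": force on a finger pad.
Only numpy, scipy, OpenCV 4.12 (cv2) and the standard library are available. Lean on these libraries where they do the work, as an engineer would, in place of code of your own. Each camera call takes 0.05 s, during which the arm holds its last target. There are 200 camera calls.

## Working session

There is one attempt and no reset: what is moved stays moved. The work goes in short steps, Python scripts to look and compute and a tool call to move; the robot and the scene stay as the last step left them, time stands still between calls to the robot, and variables do not carry over. Pictures are saved under pics/ and viewed, at most 10 in all, crops included, and the job is handed in when it is done.

Besides the shell and the picture viewer there is one more tool, called after ">>>" as name(argument=value, ...) on one line, values as JSON. move_arm: Moves the arm, as the interface text tells. Its arguments: {"type":"object","properties":{"twist":{"type":"array"},"travel":{"type":"array"},"jaw":{"type":"array"}},"required":["twist","travel","jaw"]}

```bash
mkdir -p pics
python3 - <<'E'
from cell import *
import cv2,numpy as np
s=state();print({k:np.round(v,3).tolist() for k,v in s.items()})
for n in("side","top"):
    d=snapshot(n);cv2.imwrite(f"pics/{n}0.png",d["pixels"][:,:,::-1])
    np.savez(f"{n}0.npz",**d)
    R=cv2.Rodrigues(np.array(d["rvec"]))[0];print(n,np.round(d["K"],1).tolist(),"cam",np.round(-R.T@np.array(d["tvec"]).ravel(),3),np.round(R.tolist(),2).tolist())
    for t in("mark","pointer","front_face","rear_face","rail","carriage_mid","front_holder","rear_holder"):
        print(n,t,[(np.round(q["location"],1).tolist(),round(q["p"],2)) for q in spot_in(t,n)])
E
```

```text
{'clock': 0.0, 'q': [1.182, 0.221, 1.528, 0.0, 1.395, -0.126], 'qd': [-0.001, -0.001, -0.0, 0.0, 0.001, -0.001], 'tau': [0.001, -49.691, -38.939, -0.0, 0.011, 0.0], 'ee_pos': [0.162, 0.603, 0.23], 'orientation': [[-0.966, 0.26, -0.001], [0.26, 0.966, -0.002], [0.0, -0.002, -1.0]], 'contact_force': [-1.031, 0.072, -0.071], 'moment': [0.002, 0.061, 0.066], 'finger_force': 0.0, 'finger_gap': 0.086}
side [[364.7, 0.0, 320.1], [0.0, 364.7, 198.9], [0.0, 0.0, 1.0]] cam [ 0.401 -0.672  0.478] [[0.94, -0.34, -0.02], [-0.18, -0.46, -0.87], [0.29, 0.82, -0.5]]
side mark [([246.4, 354.7], 0.75), ([225.7, 332.3], 0.72), ([199.7, 305.7], 0.71), ([224.8, 373.5], 0.65)]
side pointer [([269.6, 291.3], 0.81)]
side front_face [([207.6, 273.1], 0.76), ([170.3, 340.6], 0.4)]
side rear_face [([277.0, 304.2], 0.59)]
side rail [([296.7, 299.2], 0.92)]
side carriage_mid [([269.2, 294.2], 0.77)]
side front_holder [([192.9, 264.6], 0.57)]
side rear_holder [([301.7, 316.0], 0.97)]
top [[392.3, 0.0, 319.1], [0.0, 392.3, 197.5], [0.0, 0.0, 1.0]] cam [ 0.59  -0.045  0.903] [[-0.02, -1.0, 0.02], [-1.0, 0.02, -0.07], [0.07, -0.02, -1.0]]
top mark [([195.1, 308.8], 0.82), ([162.7, 323.4], 0.75), ([188.5, 345.3], 0.71), ([208.9, 250.8], 0.52)]
top pointer [([250.7, 357.5], 0.74)]
top front_face [([253.9, 296.2], 0.9)]
top rear_face [([252.1, 417.3], 0.93)]
top rail [([256.2, 298.3], 0.97)]
top carriage_mid [([253.9, 356.6], 0.56), ([257.1, 296.1], 0.37)]
top front_holder [([253.8, 274.8], 0.9)]
top rear_holder [([256.5, 436.1], 0.66)]
```

View pics/top0.png

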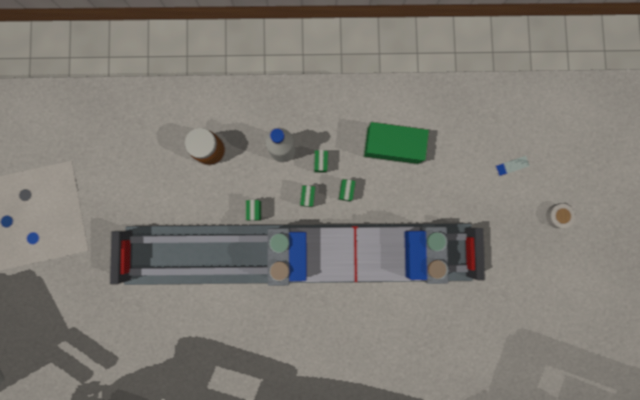

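View pics/side0.png

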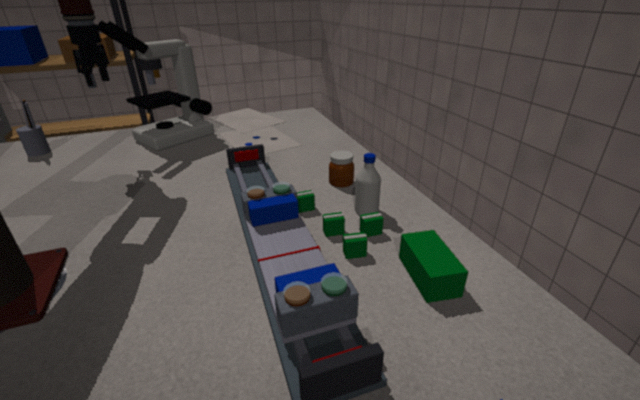

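The top view puts the red line at column ≈356. The leftmost mark (image left is +y) is at (209, 253), right beside the rail, and the pads are at columns ≈298 and 416. The side view agrees.

```bash
cat > h.py <<'E'
import numpy as np,cv2
from cell import *
def ray(d,uv,z):
    R=cv2.Rodrigues(np.array(d["rvec"],float))[0];t=np.array(d["tvec"],float).ravel()
    uv=np.atleast_2d(uv).astype(float);c=-R.T@t
    r=(R.T@np.linalg.inv(d["K"])@np.c_[uv,np.ones(len(uv))].T).T
    return c+r*((z-c[2])/r[:,2])[:,None]
def red(d):
    p=np.asarray(d["pixels"]).astype(int);return np.clip(p[:,:,0]-np.maximum(p[:,:,1],p[:,:,2]),0,None)
E
python3 - <<'E'
from h import *
d=dict(np.load("top0.npz"));p=d["pixels"]
w=red(d)
# red line per row, weighted centroid
uv=[];
for r in range(228,282):
    x=w[r,340:375].astype(float);x[x<25]=0
    if x.sum()>60: uv.append(((x*np.arange(340,375)).sum()/x.sum(),r))
uv=np.array(uv);P=ray(d,uv,0.05);print("line rows",uv[:,1].min(),uv[:,1].max())
print("ends",P[0],P[-1]); a=np.polyfit(P[:,0],P[:,1],1);print("y=ax+b",a,"sd",np.std(P[:,1]-np.polyval(a,P[:,0])))
# buffers
for c0,c1 in((112,135),(462,482)):
    m=w[225:290,c0:c1]*(w[225:290,c0:c1]>40);r,c=np.mgrid[225:290,c0:c1]
    print("buf",(r*m).sum()/m.sum(),(c*m).sum()/m.sum(),ray(d,[(c*m).sum()/m.sum(),(r*m).sum()/m.sum()],.07))
for n in ("rail","front_face","rear_face"):
    g=silhouettes(n,"top")[0]["region"].astype(np.uint8)
    r=cv2.minAreaRect(cv2.findNonZero(g));b=cv2.boxPoints(r)
    print(n,np.round(r[1],1),r[2],np.round(ray(d,b,{"rail":.03}.get(n,.098)),4).tolist())
c=cv2.resize(p[190:235,225:400],None,fx=4.5,fy=4.5,interpolation=cv2.INTER_CUBIC)
cv2.imwrite("pics/c.png",c[:,:,::-1])
print(p[202:218,244:264].sum(2))
E
```

```text
line rows 228.0 281.0
ends [ 0.58203913 -0.14133962  0.05      ] [ 0.4683425  -0.13950805  0.05      ]
y=ax+b [-0.01368348 -0.13314298] sd 0.0001559605699645657
buf 257.1777627400968 124.25115819061996 [[0.53226874 0.34407925 0.07      ]]
buf 253.10591837759148 470.4138346468551 [[ 0.52359179 -0.3837007   0.07      ]]
rail [58. 21.] 90.0 [[0.5883, 0.0489, 0.03], [0.5873, 0.0025, 0.03], [0.4605, 0.0046, 0.03], [0.4617, 0.0505, 0.03]]
front_face [48. 20.] 90.0 [[0.5774, 0.001, 0.098], [0.5764, -0.0398, 0.098], [0.4796, -0.0378, 0.098], [0.4806, 0.0026, 0.098]]
rear_face [49. 23.] 90.0 [[0.5761, -0.237, 0.098], [0.5751, -0.2846, 0.098], [0.4755, -0.2804, 0.098], [0.4767, -0.2333, 0.098]]
[[370 329 262 218 222 288 387 459 470 430 346 257 217 208 186 153 153 201
  246 260]
 [371 329 265 218 225 287 386 458 472 427 344 258 217 208 188 149 149 203
  248 264]
 [373 333 266 218 227 289 385 458 470 428 344 254 215 210 188 149 150 202
  250 267]
 [372 335 268 221 225 287 385 458 470 428 340 255 218 205 187 148 147 202
  247 262]
 [375 338 267 220 226 289 386 460 472 430 341 255 217 209 187 152 
[... 254 characters left out ...]
 152 203
  250 266]
 [362 331 267 220 227 290 385 460 473 428 342 254 216 211 186 151 149 202
  247 265]
 [367 333 269 223 228 288 386 457 473 428 340 255 217 207 187 149 149 204
  248 265]
 [368 336 269 223 228 290 387 458 472 428 343 255 218 209 186 148 150 200
  246 265]
 [368 333 269 225 230 290 387 459 472 429 341 255 218 208 188 147 151 202
  249 268]
 [369 332 267 222 228 294 387 460 471 428 342 256 215 207 186 150 151 200
  247 265]
 [371 334 268 223 228 292 388 460 472 431 342 256 217 208 187 149 143 198
  241 265]
 [371 336 273 221 231 293 387 461 473 430 345 255 217 209 189 149 139 186
  228 251]
 [374 340 270 225 230 290 387 458 473 428 342 258 219 209 185 143 133 174
  215 230]]
```

View pics/c.png

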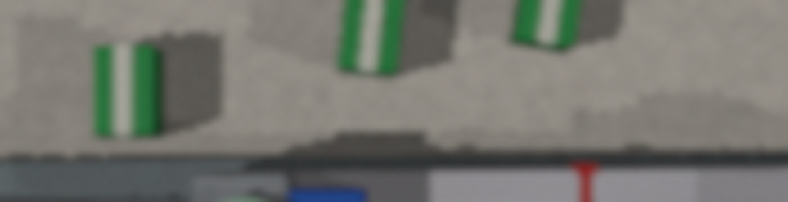

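>>> move_arm(twist=[[0, 0, -0.83], [0, 0, -0.83], [0, 0, -0.83], [0, 0, 0], [0, 0, 0], [0, 0, 0], [0, 0, 0], [0, 0, 0], [0, 0, 0], [0, 0, 0], [0, 0, 0], [0, 0, 0]], travel=[[-0.5, -1, 0], [-0.5, -1, 0], [-0.5, -1, 0], [-0.5, -1, 0], [-0.5, -1, 0], [-0.5, -1, 0], [-0.5, -1, 0], [-0.5, -1, 0], [-0.5, -1, 0], [-0.5, -1, 0], [-0.5, -1, 0], [-0.5, -1, 0]], jaw=[-1, -1, -1, -1, -1, -1, -1, -1, -1, -1, -1, -1])

```text
clock: 2.25
ee_pos: [0.2689, 0.3573, 0.2315]
orientation: [[-1.0, 0.014, 0.0], [0.014, 1.0, 0.0], [-0.0, 0.0, -1.0]]
contact_force: [0.2, -0.5, 0.4]
finger_gap: 0.085
finger_force: 0.0
```

```bash
cat >> h.py <<'E'
D0=dict(np.load("top0.npz"))
M=ray(D0,[[251.8,204],[251.8,217]],.044)
mid=M[0]
U=np.array([.0128,1,0]);U/=np.linalg.norm(U)
E
python3 - <<'E'
from h import *
print("mark",M); print("pointer to mark (along rail)",(M[1]-[.582,-.1413,.05])@U)
E
```

```text
mark [[0.63922547 0.08207674 0.044     ]
 [0.61085336 0.08235472 0.044     ]]
pointer to mark (along rail) 0.22400569549123295
```

>>> move_arm(twist=[[0, 0, 0], [0, 0, 0], [0, 0, 0], [0, 0, 0], [0, 0, 0], [0, 0, 0], [0, 0, 0], [0, 0, 0], [0, 0, 0], [0, 0, 0], [0, 0, 0], [0, 0, 0]], travel=[[-0.5, -1, 0], [-0.5, -1, 0], [-0.5, -1, 0], [-0.5, -1, 0], [-0.5, -1, 0], [-0.5, -1, 0], [-0.5, -1, 0], [-0.5, -1, 0], [-0.5, -1, 0], [-0.5, -1, 0], [-0.5, -1, 0], [-0.5, -1, 0]], jaw=[-1, -1, -1, -1, -1, -1, -1, -1, -1, -1, -1, -1])

```text
clock: 3.45
ee_pos: [0.3857, 0.1156, 0.2315]
orientation: [[-1.0, 0.014, 0.001], [0.014, 1.0, 0.0], [-0.001, 0.0, -1.0]]
contact_force: [0.9, -0.8, -0.3]
finger_gap: 0.0853
finger_force: 0.0
```

>>> move_arm(twist=[[0, 0, 0], [0, 0, 0], [0, 0, 0], [0, 0, 0], [0, 0, 0], [0, 0, 0], [0, 0, 0], [0, 0, 0], [0, 0, 0], [0, 0, 0], [0, 0, 0], [0, 0, 0]], travel=[[-0.5, -1, 0], [-0.5, -1, 0], [-0.5, -1, 0], [-0.5, -1, 0], [-0.5, -1, 0], [-0.5, -1, 0], [-0.5, -1, 0], [-0.5, -1, 0], [-0.5, -1, 0], [-0.5, -1, 0.2], [-0.5, -1, 0.4], [0, -0.7, 0.6]], jaw=[-1, -1, -1, -1, -1, -1, -1, -1, -1, -1, -1, -1])

```text
clock: 4.65
ee_pos: [0.4932, -0.1206, 0.2077]
orientation: [[-1.0, 0.014, 0.002], [0.014, 1.0, -0.001], [-0.002, -0.001, -1.0]]
contact_force: [-0.5, -0.0, -0.7]
finger_gap: 0.0858
finger_force: 0.0
```

```bash
cat >> h.py <<'E'
def line(name="top",d=None):
    "pointer's distance to the mark along the rail, from red line near the +x edge"
    if d is None: d=snapshot(name)
    w=red(d);w[:224]=0;w[284:]=0;w[:,:140]=0;w[:,455:]=0
    uv=[]
    for r in range(224,284):
        k=int(w[r].argmax())
        if w[r,k]<50: continue
        s=slice(k-5,k+6);x=w[r,s].astype(float);x[x<20]=0
        uv.append(((x*np.arange(k-5,k+6)).sum()/x.sum(),r))
    if len(uv)<3: return None,len(uv),d
    P=ray(d,np.array(uv),.05);g=(M[1]-P)@U;m=np.median(g)
    return float(np.mean(g[abs(g-m)<.002])),int((abs(g-m)<.002).sum()),d
E
python3 - <<'E'
from h import *
print(line(d=D0)[:2]);g,n,d=line();s=state();print(g,n,s["clock"],s["ee_pos"],s["contact_force"],s["finger_gap"])
cv2.imwrite("pics/t1.png",d["pixels"][:,:,::-1])
E
```

```text
(0.2236442077913856, 56)
0.22354195979613298 36 4.7 [ 0.49116964 -0.12139444  0.20468669] [-1.65531401 -1.30950079 -0.91940086] 0.08553434730294238
```

View pics/t1.png

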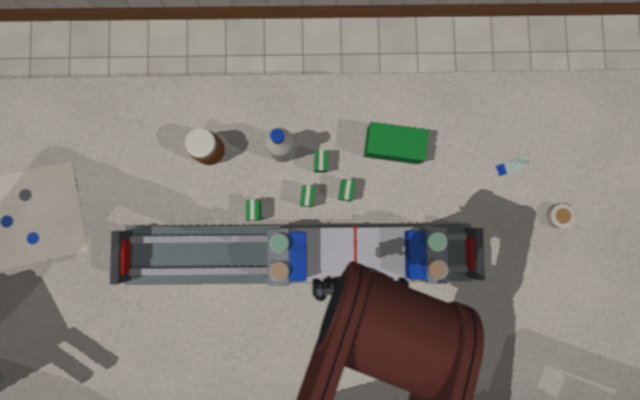

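The gripper is over the pocket and the red line is still visible above it (column ≈355, rows 226–262). I'll lower the fingers.

>>> move_arm(twist=[[0, 0, 0], [0, 0, 0], [0, 0, 0], [0, 0, 0], [0, 0, 0], [0, 0, 0], [0, 0, 0], [0, 0, 0], [0, 0, 0]], travel=[[-0.6, 0, 0.6], [-0.5, 0, 1], [0, 0, 1], [0, 0, 1], [0, 0, 1], [0, 0, 1], [0, 0, 1], [0, 0, 0.6], [0, 0, 0]], jaw=[-1, -1, -1, -1, -1, -1, -1, -1, -1])

```text
clock: 5.6
ee_pos: [0.5121, -0.1184, 0.0613]
orientation: [[-1.0, 0.014, -0.004], [0.014, 1.0, 0.002], [0.004, 0.002, -1.0]]
contact_force: [-0.0, -0.0, 0.4]
finger_gap: 0.0853
finger_force: 0.0
```

```bash
cat > look.py <<'E'
from h import *
c0=state()["clock"];g,n,d=line();s=state()
print("t %.2f gap-to-mark %s n %d tcp_rel %.4f ee %s F %s"%(c0,g,n,(s["ee_pos"]-np.array(M[1]))@U+(g or 0),np.round(s["ee_pos"],4),np.round(s["contact_force"],2)))
E
python3 look.py
```

```text
t 5.60 gap-to-mark 0.2233948381892629 n 18 tcp_rel 0.0210 ee [ 0.5132 -0.1188  0.0627] F [0.05 0.02 0.57]
```

>>> move_arm(twist=[[0, 0, 0], [0, 0, 0], [0, 0, 0], [0, 0, 0], [0, 0, 0], [0, 0, 0], [0, 0, 0], [0, 0, 0], [0, 0, 0], [0, 0, 0], [0, 0, 0], [0, 0, 0]], travel=[[0, 0.25, 0], [0, 0.25, 0], [0, 0.25, 0], [0, 0.25, 0], [0, 0.25, 0], [0, 0.25, 0], [0, 0.25, 0], [0, 0.25, 0], [0, 0.25, 0], [0, 0.25, 0], [0, 0.25, 0], [0, 0.25, 0]], jaw=[-1, -1, -1, -1, -1, -1, -1, -1, -1, -1, -1, -1])

```text
clock: 6.85
ee_pos: [0.5148, -0.0589, 0.0632]
orientation: [[-1.0, 0.014, -0.0], [0.014, 1.0, 0.0], [0.0, 0.0, -1.0]]
contact_force: [0.4, 1.2, 0.5]
finger_gap: 0.0853
finger_force: 0.0
```

```bash
python3 look.py;python3 look.py;python3 look.py
```

```text
t 6.85 gap-to-mark 0.18838211285089548 n 22 tcp_rel 0.0465 ee [ 0.5147 -0.0583  0.0632] F [-0.48  1.45 -0.23]
t 6.90 gap-to-mark 0.1837863290259716 n 18 tcp_rel 0.0415 ee [ 0.5147 -0.0587  0.0632] F [ 0.71 -0.26 -0.09]
t 6.95 gap-to-mark 0.17926256342200472 n 19 tcp_rel 0.0367 ee [ 0.5148 -0.059   0.0632] F [-0.14  0.3   0.67]
```

>>> move_arm(twist=[[0, 0, 0], [0, 0, 0], [0, 0, 0], [0, 0, 0], [0, 0, 0], [0, 0, 0], [0, 0, 0], [0, 0, 0], [0, 0, 0], [0, 0, 0]], travel=[[0, 0.2, 0], [0, 0.2, 0], [0, 0.2, 0], [0, 0.2, 0], [0, 0.2, 0], [0, 0.2, 0], [0, 0.2, 0], [0, 0.1, 0], [0, 0, 0], [0, 0, 0]], jaw=[-1, -1, -1, -1, -1, -1, -1, -1, -1, -1])

```text
clock: 8.0
ee_pos: [0.5153, -0.0294, 0.0633]
orientation: [[-1.0, 0.014, 0.0], [0.014, 1.0, -0.0], [-0.0, -0.0, -1.0]]
contact_force: [0.7, -0.5, -0.3]
finger_gap: 0.0854
finger_force: 0.0
```

```bash
python3 look.py;python3 look.py;python3 look.py
```

```text
t 8.00 gap-to-mark 0.09525893821545386 n 21 tcp_rel -0.0178 ee [ 0.5153 -0.0295  0.0633] F [ 0.24 -0.23 -0.49]
t 8.05 gap-to-mark 0.09135189500338474 n 21 tcp_rel -0.0217 ee [ 0.5153 -0.0295  0.0633] F [0.44 0.29 0.78]
t 8.10 gap-to-mark 0.08842096677660727 n 22 tcp_rel -0.0247 ee [ 0.5153 -0.0295  0.0633] F [0.32 0.39 0.07]
```

>>> move_arm(twist=[[0, 0, 0], [0, 0, 0], [0, 0, 0], [0, 0, 0], [0, 0, 0], [0, 0, 0], [0, 0, 0]], travel=[[0, 0.3, 0], [0, 0.3, 0], [0, 0.3, 0], [0, 0.3, 0], [0, 0.3, 0], [0, 0.2, 0], [0, 0.1, 0]], jaw=[-1, -1, -1, -1, -1, -1, -1])

```text
clock: 8.85
ee_pos: [0.5158, 0.0072, 0.0633]
orientation: [[-1.0, 0.013, -0.0], [0.013, 1.0, -0.0], [0.0, -0.0, -1.0]]
contact_force: [-1.0, 0.4, 0.4]
finger_gap: 0.0851
finger_force: 0.0
```

```bash
python3 look.py;python3 look.py
```

```text
t 8.85 gap-to-mark 0.04155044238036396 n 23 tcp_rel -0.0348 ee [0.5158 0.0072 0.0633] F [-0.5   0.4  -0.99]
t 8.90 gap-to-mark 0.039020834716254095 n 23 tcp_rel -0.0376 ee [0.5158 0.0069 0.0633] F [-0.08 -0.75 -0.62]
```

>>> move_arm(twist=[[0, 0, 0], [0, 0, 0], [0, 0, 0], [0, 0, 0], [0, 0, 0], [0, 0, 0], [0, 0, 0], [0, 0, 0], [0, 0, 0], [0, 0, 0]], travel=[[0, 0.16, 0], [0, 0.16, 0], [0, 0.16, 0], [0, 0.15, 0], [0, 0.14, 0], [0, 0.14, 0], [0, 0.14, 0], [0, 0.14, 0], [0, 0.14, 0], [0, 0.14, 0]], jaw=[-1, -1, -1, -1, -1, -1, -1, -1, -1, -1])

```text
clock: 9.95
ee_pos: [0.5162, 0.0362, 0.0633]
orientation: [[-1.0, 0.014, 0.0], [0.014, 1.0, -0.0], [-0.0, -0.0, -1.0]]
contact_force: [0.4, -0.4, -0.7]
finger_gap: 0.0851
finger_force: 0.0
```

```bash
python3 look.py;python3 look.py;python3 look.py
```

```text
t 9.95 gap-to-mark 0.0008143614670879006 n 24 tcp_rel -0.0462 ee [0.5162 0.0366 0.0633] F [-0.35  0.86 -0.58]
t 10.00 gap-to-mark 0.0006747198751040894 n 24 tcp_rel -0.0465 ee [0.5162 0.0363 0.0633] F [ 0.23 -0.41 -0.27]
t 10.05 gap-to-mark 0.00024569962219562276 n 24 tcp_rel -0.0471 ee [0.5162 0.0362 0.0633] F [ 0.86  1.45 -0.2 ]
```

>>> move_arm(twist=[[0, 0, 0], [0, 0, 0], [0, 0, 0], [0, 0, 0], [0, 0, 0], [0, 0, 0]], travel=[[0, 0.3, 0], [0, 0.5, 0], [0, 0.5, 0], [0, 0.5, 0], [0, 0.3, 0], [0, 0.2, 0]], jaw=[-1, -1, -1, -1, -1, -1])

```text
clock: 10.7
ee_pos: [0.5168, 0.0829, 0.0633]
orientation: [[-1.0, 0.013, -0.0], [0.013, 1.0, -0.0], [0.0, -0.0, -1.0]]
contact_force: [-0.1, 0.2, -0.4]
finger_gap: 0.0854
finger_force: 0.0
```

```bash
python3 look.py;python3 look.py;python3 look.py;python3 look.py
```

```text
t 10.70 gap-to-mark -0.0028732829932074265 n 21 tcp_rel -0.0033 ee [0.5167 0.0831 0.0633] F [-0.66 -0.71  0.04]
t 10.75 gap-to-mark -0.0030479792244827255 n 21 tcp_rel -0.0040 ee [0.5168 0.0826 0.0633] F [-0.8  -0.52 -1.13]
t 10.80 gap-to-mark -0.003224415141850074 n 21 tcp_rel -0.0045 ee [0.5168 0.0823 0.0633] F [ 0.38 -0.3   0.08]
t 10.85 gap-to-mark -0.0032828543249958384 n 21 tcp_rel -0.0048 ee [0.5168 0.082  0.0633] F [ 0.56 -0.03  0.04]
```

>>> move_arm(twist=[[0, 0, 0], [0, 0, 0], [0, 0, 0], [0, 0, 0], [0, 0, 0], [0, 0, 0], [0, 0, 0], [0, 0, 0]], travel=[[0, -0.2, 0], [0, -0.4, 0], [0, -0.4, 0], [0, -0.4, 0], [0, -0.3, 0], [0, -0.1, 0], [0, -0.05, 0], [0, 0, 0]], jaw=[-1, -1, -1, -1, -1, -1, -1, -1])

```text
clock: 11.7
ee_pos: [0.5163, 0.0449, 0.0633]
orientation: [[-1.0, 0.014, -0.0], [0.014, 1.0, 0.0], [0.0, 0.0, -1.0]]
contact_force: [-0.8, 0.3, -0.0]
finger_gap: 0.0851
finger_force: 0.0
```

```bash
python3 look.py;python3 look.py
```

```text
t 11.70 gap-to-mark -0.0032985660870805153 n 23 tcp_rel -0.0417 ee [0.5163 0.0451 0.0633] F [-0.54 -0.06  0.43]
t 11.75 gap-to-mark -0.003315032683002258 n 23 tcp_rel -0.0417 ee [0.5163 0.0452 0.0633] F [-0.34  0.57 -0.69]
```

>>> move_arm(twist=[[0, 0, 0], [0, 0, 0], [0, 0, 0], [0, 0, 0], [0, 0, 0], [0, 0, 0], [0, 0, 0], [0, 0, 0], [0, 0, 0], [0, 0, 0], [0, 0, 0], [0, 0, 0]], travel=[[0, -0.05, 0], [0, -0.05, 0], [0, -0.05, 0], [0, -0.03, 0], [0, -0.015, 0], [0, -0.015, 0], [0, -0.015, 0], [0, -0.015, 0], [0, -0.015, 0], [0, -0.015, 0], [0, -0.015, 0], [0, -0.015, 0]], jaw=[-1, -1, -1, -1, -1, -1, -1, -1, -1, -1, -1, -1])

```text
clock: 13.0
ee_pos: [0.5162, 0.039, 0.0633]
orientation: [[-1.0, 0.014, 0.0], [0.014, 1.0, -0.0], [-0.0, -0.0, -1.0]]
contact_force: [0.2, 0.4, -1.2]
finger_gap: 0.0854
finger_force: 0.0
```

```bash
python3 look.py;python3 look.py
```

```text
t 13.00 gap-to-mark -0.0032978203758646306 n 24 tcp_rel -0.0479 ee [0.5162 0.0389 0.0633] F [-0.09 -0.55  0.57]
t 13.05 gap-to-mark -0.003283856112133794 n 24 tcp_rel -0.0479 ee [0.5162 0.039  0.0633] F [-0.47  0.16 -0.23]
```

>>> move_arm(twist=[[0, 0, 0], [0, 0, 0], [0, 0, 0], [0, 0, 0], [0, 0, 0], [0, 0, 0], [0, 0, 0]], travel=[[0, -0.015, 0], [0, -0.015, 0], [0, -0.015, 0], [0, -0.015, 0], [0, -0.015, 0], [0, -0.015, 0], [0, -0.015, 0]], jaw=[-1, -1, -1, -1, -1, -1, -1])

```text
clock: 13.8
ee_pos: [0.5162, 0.0369, 0.0633]
orientation: [[-1.0, 0.014, -0.0], [0.014, 1.0, -0.0], [0.0, -0.0, -1.0]]
contact_force: [-0.3, 0.4, -0.3]
finger_gap: 0.0855
finger_force: 0.0
```

```bash
python3 look.py;python3 look.py
```

```text
t 13.80 gap-to-mark -0.001959025815563315 n 24 tcp_rel -0.0487 ee [0.5162 0.0369 0.0633] F [ 0.3  -0.7   0.27]
t 13.85 gap-to-mark -0.0018829963251888 n 24 tcp_rel -0.0486 ee [0.5162 0.0369 0.0633] F [ 0.32 -0.71  0.52]
```

>>> move_arm(twist=[[0, 0, 0], [0, 0, 0], [0, 0, 0], [0, 0, 0], [0, 0, 0]], travel=[[0, 0, 0], [0, 0, 0], [0, 0, 0], [0, 0, 0], [0, 0, 0]], jaw=[-1, -1, -1, -1, -1])

```text
clock: 14.4
ee_pos: [0.5162, 0.0369, 0.0633]
orientation: [[-1.0, 0.014, 0.0], [0.014, 1.0, -0.0], [-0.0, -0.0, -1.0]]
contact_force: [-1.3, 0.9, 0.8]
finger_gap: 0.0855
finger_force: 0.0
```

```bash
python3 look.py;python3 look.py
```

```text
t 14.40 gap-to-mark -0.00034015004052451305 n 24 tcp_rel -0.0470 ee [0.5162 0.0369 0.0633] F [ 0.45 -0.39 -0.21]
t 14.45 gap-to-mark -0.0003307330155721585 n 24 tcp_rel -0.0470 ee [0.5162 0.0369 0.0633] F [ 0.36  0.62 -0.06]
```

At −0.3 mm and still. Now I'll withdraw: move clear of the rear pad, then straight up.

>>> move_arm(twist=[[0, 0, 0], [0, 0, 0], [0, 0, 0], [0, 0, 0], [0, 0, 0], [0, 0, 0], [0, 0, 0], [0, 0, 0], [0, 0, 0], [0, 0, 0], [0, 0, 0], [0, 0, 0]], travel=[[0, 0.3, 0], [0, 0.7, 0], [0, 0.7, 0], [0, 0.4, 0], [0, 0, -0.5], [0, 0, -1], [0, 0, -1], [0, 0, -1], [0, 0, -1], [0, 0, -1], [0, 0, -1], [0, 0, -1]], jaw=[-1, -1, -1, -1, -1, -1, -1, -1, -1, -1, -1, -1])

```text
clock: 15.7
ee_pos: [0.5168, 0.0788, 0.215]
orientation: [[-1.0, 0.014, 0.001], [0.014, 1.0, -0.0], [-0.001, -0.0, -1.0]]
contact_force: [0.1, -1.4, -0.7]
finger_gap: 0.0855
finger_force: 0.0
```

>>> move_arm(twist=[[0, 0, 0], [0, 0, 0], [0, 0, 0], [0, 0, 0], [0, 0, 0], [0, 0, 0]], travel=[[0.7, 0, -0.3], [0.7, 0, 0], [0.7, 0, 0], [0.7, 0, 0], [0, 0, 0], [0, 0, 0]], jaw=[-1, -1, -1, -1, -1, -1])

```text
clock: 16.3
ee_pos: [0.4612, 0.0796, 0.2201]
orientation: [[-1.0, 0.014, 0.002], [0.014, 1.0, -0.0], [-0.002, -0.0, -1.0]]
contact_force: [0.0, -0.2, -0.2]
finger_gap: 0.0854
finger_force: 0.0
```

```bash
python3 look.py
python3 - <<'E'
from h import *
g,n,d=line();print(g,n);s=snapshot("side")
a=cv2.resize(d["pixels"][190:290,180:340],None,fx=4,fy=4,interpolation=cv2.INTER_CUBIC);cv2.imwrite("pics/f.png",a[:,:,::-1])
cv2.imwrite("pics/fs.png",s["pixels"][:,:,::-1])
E
```

```text
t 16.30 gap-to-mark -0.0006215420296908402 n 56 tcp_rel -0.0052 ee [0.4614 0.0797 0.2199] F [-0.04 -0.59  0.12]
-0.0005792510986107214 56
```

View pics/f.png

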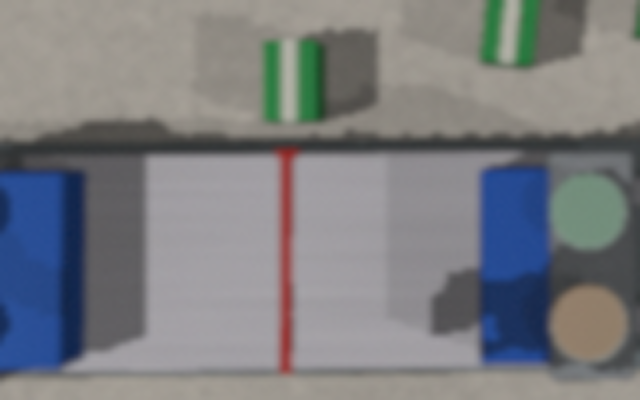

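View pics/fs.png

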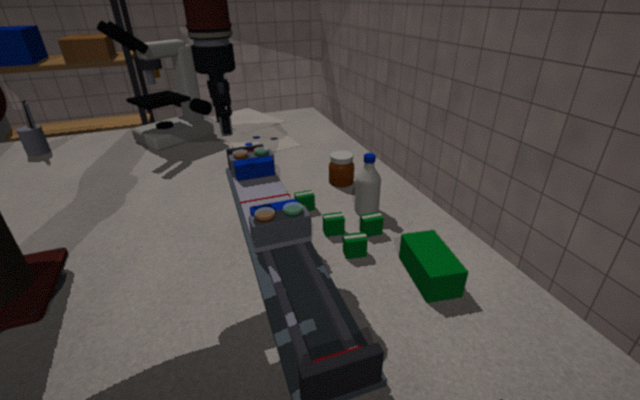

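The red line (crop column ≈287) meets the white line of the mark (≈289). The carriage is standing still, the gripper is clear, and the surroundings haven't been disturbed.

```bash
python3 -c "
from cell import *
print(hand_in())"
```

```text
the job is handed in; nothing more can be done
None
```

The carriage stands still by itself with its red line about 0.6 mm past the mark's white line, the fingers are withdrawn, and the job was handed in about 16.5 s into the 32 s limit; the judge's verdict was not shown.

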